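Slide a blank panel out over the end of the riser

TASK

Push the thin aluminium panel along the wooden riser, with the fingertips and without ever lifting or tipping it, until about a third of its length sticks out past the riser's left-hand end (as the robot sees it), so that its edge can be caught by hand. It must finish lying flat on the riser and square against the dark fence along the riser's far side. Leave the tape roll and the hex-key set on the table where they are.

Things in the scene. Friction and masses are not known exactly. Their poses are not given: they have to be found in the camera images.
- riser: fixed wooden riser, flat deck 150 (x) by 250 mm (y), top 45 mm above the table, no rims. Origin: table level, under the deck's middle; x points away from the robot, y along the deck to the left-hand end (deck ends at y +-125 mm), z up; turned up to 15 degrees. Dark steel fence along the whole far edge: near face at x = +69 mm, 14 mm above the deck. Near deck edge: x = -75 mm.
- panel: loose flat pale aluminium panel on the deck, 95 mm (x) by 120 mm (y, its length) by 5 mm thick, about 0.15 kg, a small dark hole near each corner; too wide to grip across. Origin: centre of its underside. Its axes start as the riser's do, up to 12 degrees askew, and it starts clear of the fence and of both deck ends.
- tape_black: roll of black tape lying flat, diameter 67 mm, 19 mm high, on the table on the robot's side of the riser; origin at the centre of its underside. To be left alone.
- hex_keys: red folding set of hex keys, 24 x 92 x 19 mm, on the table on the robot's side of the riser; origin at the centre of its underside. To be left alone.

How it is judged:
By the outcome, as a careful person would: the job done as asked, in the order asked, and still so for the second after the job is handed in, with the robot touching nothing.
It also fails if it takes over 48 s, if anything falls off the work surface, if the arm or the gripper's body presses on something with over 40 N, if the wrist force passes 120 N, or if a joint passes its speed limit or range.

ROBOT

A 6-joint arm with a two-finger parallel gripper is mounted at the origin on a cart in front of the work surface, level with it; the furniture and walls round the work are solid. World frame = base frame: x ahead of the robot, y to its left, z up, the work surface at z = 0. Lengths are in mm, angles in rad, forces in N, time in s.
With the tool pointing down it reaches from about 300 to 775 mm from the base axis. Payload 14.6 kg.
Tool frame: the origin (TCP) lies at the very end of the fingers, on their centre line; the grasp point (between the pads) lies 19 mm behind it (manip.grip_point_offset is the distance from the TCP to the grasp point, in mm); z points along the fingers, y is the line along which they close (so a half turn about z gives the same grasp; the last joint's range is limited). The gripper opens to 94 mm and grips with 3 to 60 N. Pads are 16 mm wide; open, the fingers measure 119 mm over their backs; the gripper's body (75 mm by 177 mm) begins 78 mm behind the grasp point.
Start: joints at [-1.274, 0.3, 1.521, -0, 1.321, -0.067], TCP at [195.698, -513.995, 181.446] pointing down, gripper open.
Joint ranges: [-3.03, 3.03], [-0.79, 2.21], [0.23, 2.52], [-1.04, 4.18], [0, 3.07], [-2.55, 2.55]. Speed limits (rad/s): [2.22, 2.22, 2.57, 3.14, 3.14, 3.14].

INTERFACE

Orientations are given as [roll, pitch, yaw] about the fixed x, y, z axes, in that order (R = Rz(yaw) Ry(pitch) Rx(roll)).
In Python, from cell import telemetry, eyes, manip gives the robot as it stands.
- The arm moves only by the tool play_rows, never from a script. Its arguments are lists of equal length, an entry for each row: "translation": the shift along the world's x, y, z in m, a list of three; "yaw": the turn about the world's z in rad. A call has 1 to 12 rows; each row is the pose to reach, as a shift and turn from the pose commanded when the call began; what a row does not reach only later rows make up. A row lasts 1/8 s, in which the tool goes at most 62.5 mm and 10.7 degrees, less where a joint would pass 70% of its speed; a pose out of reach is approached as far as the arm can. A call with a gripper value outside its range is refused whole. "hand" is the opening, from 0 (shut) to 1 (fully open), set as the call begins (left out, the last holds). The fingers move at their own pace and stop on an object; "force" is the grip in N (left out, the last holds). Time passes only in rows, so rows that repeat a pose let the fingers close. It gives the time, the measured TCP pose, the force, the opening and the grip force at its end, in the units of the state.
- telemetry.read_state(): the state, without advancing time (a new reading comes with each control period).
- eyes.camera(name): name is "scene" or "top" or "wrist"; returns a dict with "pixels" (480x640x3 uint8, red, green, blue), "fx", "fy", "cx", "cy" (pixels), "cam_to_world" (4x4, takes a point from camera to world coordinates); the wrist camera has in their place "T_tool_cam" (4x4, takes a point from camera to tool coordinates, whose origin is the TCP and whose axes are the flange's). Camera axes: x right, y up, looking along -z (the intrinsics and any distortion apply to the point x, -y, -z); pixel columns grow to the right and rows downward; lengths in mm; the calibration is good to about 2 mm. A picture is of the moment at which its call begins: read the wrist's pose just before it. There is no depth.
- manip.sign_off(): hands the job in; it is judged then, once.
The state is a dict: "clock": time; "joints": joint angles; "qd": joint speeds; "effort": joint torques, N m; "eef_pos": TCP position; "eef_rot": TCP orientation; "wrist_force": force on the tool from outside, world axes, zero at the start; "moment": the same for the moment, N m; "finger_gap": finger opening in mm; "finger_force": force on a finger pad.
Only numpy, scipy, OpenCV 4.12 (cv2) and the standard library are available. Lean on these libraries where they do the work, as an engineer would, in place of code of your own. Each camera call takes 0.05 s, during which the arm holds its last target. There are 200 camera calls.

## Working session

There is one attempt and no reset: what is moved stays moved. The work goes in short steps, Python scripts to look and compute and a tool call to move; the robot and the scene stay as the last step left them, time stands still between calls to the robot, and variables do not carry over. Pictures are saved under pics/ and viewed, at most 13 in all, crops included, and the job is handed in when it is done.

Besides the shell and the picture viewer there is one more tool, called after "Call:" as name(argument=value, ...) on one line, values as JSON. play_rows: Moves the arm, as the interface text tells. Its arguments: {"type":"object","properties":{"translation":{"type":"array","items":{"type":"array","items":{"type":"number"}}},"yaw":{"type":"array","items":{"type":"number"}},"hand":{"type":"number"},"force":{"type":"number"}},"required":["translation","yaw"]}

```bash
mkdir -p pics; ls
python3 - <<'E'
from cell import telemetry, eyes, manip
import cv2,numpy as np
s=telemetry.read_state();print({k:np.round(v,3) for k,v in s.items()})
for n in("top","scene"):
    c=eyes.camera(n);cv2.imwrite(f"pics/{n}0.png",c["pixels"][...,::-1])
    print({k:(np.round(v,3) if k!="pixels" else 0) for k,v in c.items()})
E
```

```text
pics
{'clock': np.float64(0.0), 'joints': array([-1.274,  0.301,  1.522,  0.   ,  1.321, -0.067]), 'qd': array([-0.002, -0.   , -0.   , -0.002, -0.   , -0.001]), 'effort': array([-2.0000e-03, -5.3181e+01, -3.5273e+01,  7.1000e-02,  2.4000e-02,
       -0.0000e+00]), 'eef_pos': array([ 195.619, -513.713,  180.86 ]), 'eef_rot': array([-3.14 , -0.   ,  0.364]), 'wrist_force': array([-0.231, -0.125, -0.659]), 'moment': array([-0.006, -0.007,  0.014]), 'finger_force': np.float64(0.0), 'finger_gap': np.float64(94.021)}
{'pixels': 0, 'fx': np.float64(512.816), 'fy': np.float64(512.816), 'cx': np.float64(316.496), 'cy': np.float64(232.997), 'cam_to_world': array([[ 1.30000e-02,  9.84000e-01, -1.79000e-01,  3.46971e+02],
       [-9.99000e-01,  2.00000e-02,  3.50000e-02,  2.33943e+02],
       [ 3.80000e-02,  1.78000e-01,  9.83000e-01,  9.00483e+02],
       [ 0.00000e+00,  0.00000e+00,  0.00000e+00,  1.00000e+00]])}
{'pixels': 0, 'fx': np.float64(590.822), 'fy': np.float64(590.822), 'cx': np.float64(313.137), 'cy': np.float64(239.146), 'cam_to_world': array([[-7.07000e-01,  2.94000e-01, -6.43000e-01, -5.31180e+01],
       [-7.07000e-01, -2.77000e-01,  6.50000e-01,  7.58462e+02],
       [ 1.30000e-02,  9.15000e-01,  4.04000e-01,  4.14484e+02],
       [ 0.00000e+00,  0.00000e+00,  0.00000e+00,  1.00000e+00]])}
```

View pics/top0.png

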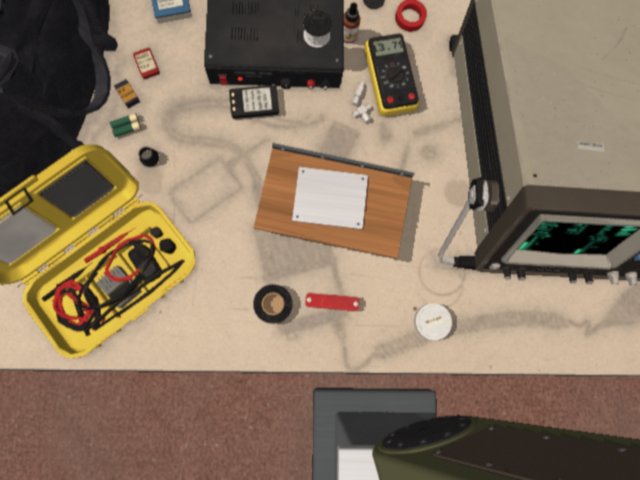

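View pics/scene0.png

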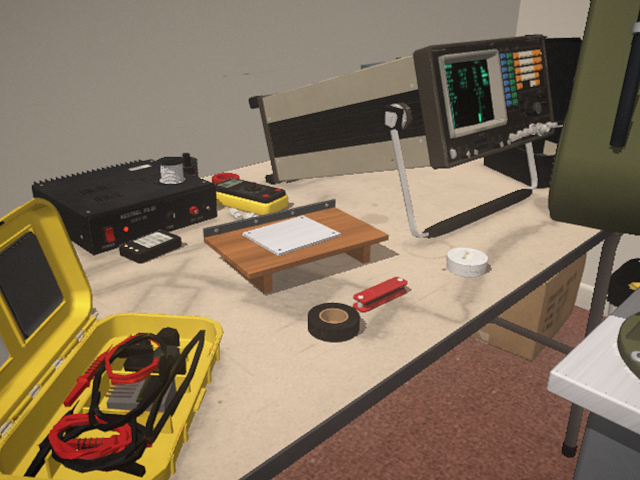

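Top view: the pale panel's corners are near (298,167), (367,173), (362,228) and (293,221). The deck's are near (256,229), (401,256), (412,175) and (274,146), and its left end is image-left. The tape is at (273,304), the red keys at (335,302), and the scope handle is to the right at about (445–490,180–260).

```bash
cat > h.py <<'E'
from cell import telemetry, eyes, manip
import cv2,numpy as np
from scipy.optimize import least_squares
def proj(c,P):
    T=np.linalg.inv(c["cam_to_world"]);q=np.atleast_2d(P)@T[:3,:3].T+T[:3,3]
    return np.c_[c["cx"]+c["fx"]*q[:,0]/-q[:,2],c["cy"]-c["fy"]*q[:,1]/-q[:,2]]
def unproj(c,uv,z):
    uv=np.atleast_2d(uv).astype(float);T=c["cam_to_world"]
    d=np.c_[(uv[:,0]-c["cx"])/c["fx"],-(uv[:,1]-c["cy"])/c["fy"],-np.ones(len(uv))]@T[:3,:3].T
    return T[:3,3]+d*((z-T[2,3])/d[:,2])[:,None]
def rect(c,mask,z,near=None):
    mask=cv2.morphologyEx(mask.astype(np.uint8),cv2.MORPH_OPEN,np.ones((3,3)))
    cs=cv2.findContours(mask,cv2.RETR_EXTERNAL,cv2.CHAIN_APPROX_NONE)[0]
    k=[x for x in cs if near is None or cv2.pointPolygonTest(x,near,False)>=0]
    k=max(k,key=cv2.contourArea)
    w=unproj(c,k[:,0],z)[:,:2]
    return cv2.minAreaRect(w.astype(np.float32))
def panel(c,near=None):
    hsv=cv2.cvtColor(c["pixels"],cv2.COLOR_RGB2HSV)
    m=(hsv[...,1]<30)&(hsv[...,2]>150)
    return rect(c,m,50,near)
E
python3 - <<'E'
from h import *
c=eyes.camera("top");hsv=cv2.cvtColor(c["pixels"],cv2.COLOR_RGB2HSV)
for p in [(330,200),(275,200),(390,220),(340,158),(220,240)]: print(p,hsv[p[1],p[0]])
print("panel",panel(c,(330,200)))
w=(hsv[...,1]>85)&(hsv[...,0]<20)&(hsv[...,2]>60); w[:, :200]=0;w[:,430:]=0;w[270:]=0;w[:140]=0
print("deck",rect(c,w,45))
cr=unproj(c,[(256,229),(401,256),(412,175),(274,146)],45);print(np.round(cr))
for u in[(273,304),(308,302),(360,303)]:print(u,np.round(unproj(c,u,19)))
for u,z in[((445,258),10),((480,190),150),((475,200),200),((450,40),150),((490,270),100),((480,260),100)]:print(u,z,np.round(unproj(c,u,z)))
E
```

```text
(330, 200) [ 13  14 219]
(275, 200) [ 13 150 163]
(390, 220) [ 13 150 165]
(340, 158) [36 14 91]
(220, 240) [ 16  60 212]
panel ((563.7421264648438, 181.23428344726562), (118.66387939453125, 93.59761810302734), 84.20234680175781)
deck ((557.2023315429688, 174.51654052734375), (250.58770751953125, 147.79112243652344), 79.06172943115234)
[[507. 306.  45.]
 [466.  60.  45.]
 [609.  38.  45.]
 [655. 280.  45.]]
(273, 304) [[383. 275.  19.]]
(308, 302) [[387. 215.  19.]]
(360, 303) [[387. 126.  19.]]
(445, 258) 10 [[469. -26.  10.]]
(480, 190) 150 [[555. -42. 150.]]
(475, 200) 200 [[527. -16. 200.]]
(450, 40) 150 [[805.  -4. 150.]]
(490, 270) 100 [[438. -71. 100.]]
(480, 260) 100 [[454. -56. 100.]]
```

Run:
```python
from h import *
c=eyes.camera("top")
# rectify plane z=45 in nominal riser frame, 2.5px/mm; cols: y +150..-150 ; rows: x +90..-100
a=np.deg2rad(-10.94);X=np.array([np.cos(a),np.sin(a)]);Y=np.array([-X[1],X[0]]);o=np.array([557.2,174.5])
cols,rows=np.meshgrid(np.arange(750),np.arange(475))
y=150-cols/2.5;x=90-rows/2.5
P=np.c_[(o+x.reshape(-1,1)*X+y.reshape(-1,1)*Y),np.full(x.size,45)]
uv=proj(c,P).reshape(475,750,2).astype(np.float32)
im=cv2.remap(c["pixels"],uv[...,0],uv[...,1],cv2.INTER_CUBIC)
cv2.imwrite("pics/rect.png",im[...,::-1])
```

```text
(no output)
```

View pics/rect.png

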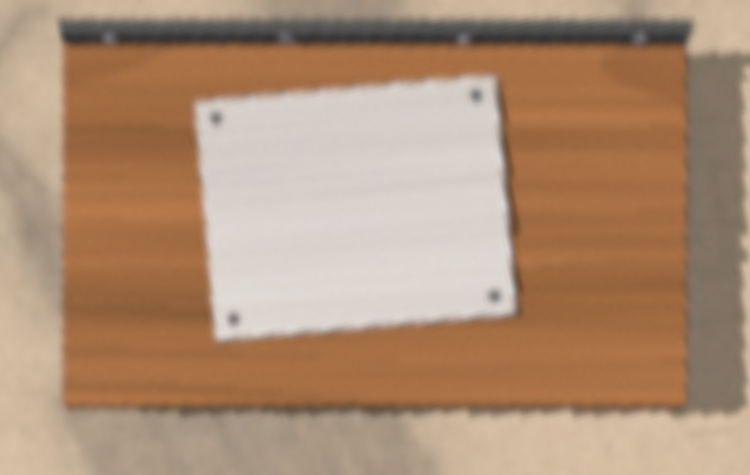

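The rectified crop puts the deck's left edge at column 63, right edge at 686, near edge at row 407 and fence foot at row 43. From these, the riser origin is about (560,174) with yaw -0.19. The panel sits at riser (2,8), about 5° askew. I'll move round the scope at a safe height.

Call:
play_rows(translation=[[0.02,0.05,0.03],[0.04,0.1,0.06],[0.06,0.155,0.07],[0.08,0.21,0.07],[0.1,0.264,0.07],[0.1,0.32,0.07],[0.105,0.375,0.07],[0.11,0.43,0.07],[0.115,0.485,0.07],[0.12,0.54,0.07],[0.13,0.59,0.07],[0.15,0.64,0.07]], yaw=[0,0,-0.05,-0.1,-0.15,-0.2,-0.25,-0.3,-0.35,-0.4,-0.5,-0.555], hand=0.64)

```text
clock: 1.7
eef_pos: [345.6, 128.0, 251.8]
eef_rot: [-3.141, -0.001, -0.193]
wrist_force: [0.4, -0.7, -0.0]
finger_gap: 60.2
finger_force: 0.0
```

Call:
play_rows(translation=[[0.04,0.02,0],[0.09,0.04,-0.03],[0.13,0.06,-0.08],[0.146,0.069,-0.13],[0.146,0.069,-0.17],[0.146,0.069,-0.19],[0.146,0.069,-0.2],[0.146,0.069,-0.204],[0.146,0.069,-0.204],[0.146,0.069,-0.204]], yaw=[0,0,0,0,0,0,0,0,0,0])

```text
clock: 2.95
eef_pos: [492.1, 195.2, 48.2]
eef_rot: [-3.141, -0.001, -0.191]
wrist_force: [-0.5, 0.0, -0.4]
finger_gap: 60.2
finger_force: 0.0
```

Run:
```python
from h import *
c=eyes.camera("scene");im=c["pixels"][170:300,180:420]
cv2.imwrite("pics/s1.png",cv2.resize(im,None,fx=3.2,fy=3.2,interpolation=2)[...,::-1])
```

```text
(no output)
```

View pics/s1.png

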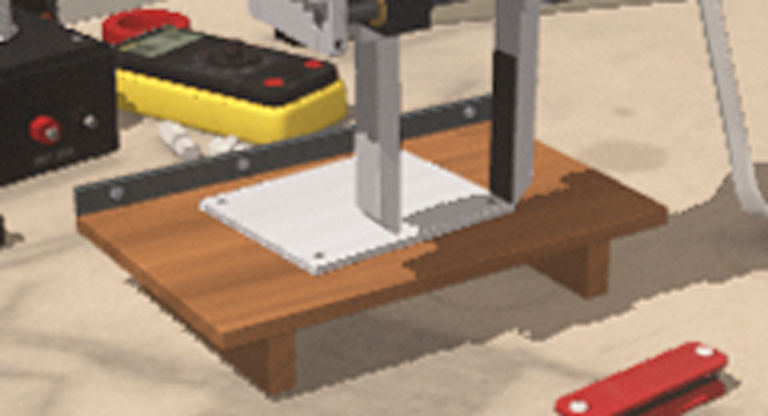

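Run:
```python
from h import *
s=telemetry.read_state();print(s["eef_pos"],s["wrist_force"])
c=eyes.camera("scene");p=np.array(s["eef_pos"]);a=-.191
X=np.array([np.cos(a),np.sin(a),0]);Y=np.array([-X[1],X[0],0])
f=lambda P:np.round((proj(c,P)-[180,170])*3.2)
print("L finger corners",f(np.array([p+Y*u+X*v for u in(30,42) for v in(-8,8)])))
print("R",f(np.array([p+Y*u+X*v for u in(-30,-42) for v in(-8,8)])))
o=np.array([559.9,174.2,0])
print("deck",f(np.array([o+X*x+Y*y+[0,0,45] for x,y in((-75,125),(-75,-125),(69,-125),(69,125))])))
b=-.101;PX=np.array([np.cos(b),np.sin(b),0]);PY=np.array([-PX[1],PX[0],0]);q=np.array([563.7,181.2,50])
print("panel",f(np.array([q+PX*x+PY*y for x,y in((-47,60),(-47,-60),(47,-60),(47,60))])))
```

```text
[492.04559351 195.11501987  48.14801947] [ 0.22503547 -0.27168493  0.39528511]
L finger corners [[399. 283.]
 [379. 270.]
 [376. 289.]
 [357. 276.]]
R [[507. 253.]
 [487. 241.]
 [528. 247.]
 [507. 235.]]
deck [[222. 334.]
 [671. 209.]
 [498. 121.]
 [ 79. 219.]]
panel [[316. 269.]
 [515. 205.]
 [396. 148.]
 [202. 203.]]
```

The scene picture shows the fingertips at crop (390,232) and (512,205). The reported TCP projects about 12 image pixels lower, so the tips look ~19 mm higher than reported. I'll descend gently and feel for the deck.

Call:
play_rows(translation=[[0,0,-0.005],[0,0,-0.01],[0,0,-0.013],[0,0,-0.013],[0,0,-0.013]], yaw=[0,0,0,0,0])

```text
clock: 3.68
eef_pos: [491.8, 195.0, 34.5]
eef_rot: [-3.142, -0.0, -0.191]
wrist_force: [-0.6, 0.1, -0.1]
finger_gap: 60.0
finger_force: 0.0
```

Run:
```python
from h import *
c=eyes.camera("scene");im=c["pixels"][170:300,180:420]
cv2.imwrite("pics/s2.png",cv2.resize(im,None,fx=3.2,fy=3.2,interpolation=2)[...,::-1])
```

```text
(no output)
```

View pics/s2.png

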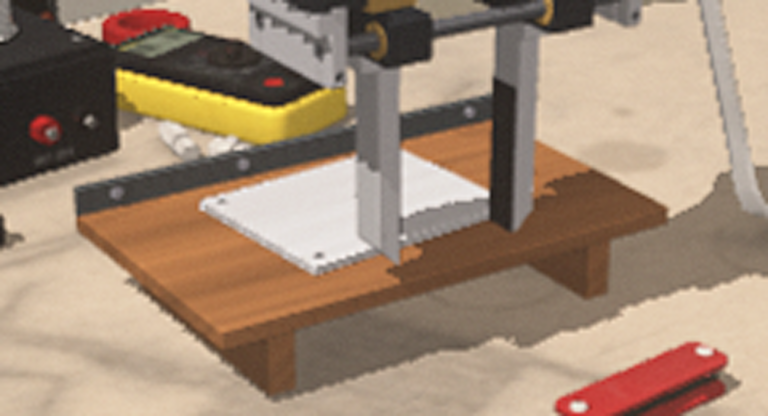

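No contact at a reported 34.5 mm, and the tips still show clear above the deck (crop (398,263), (512,230)). So there's a real offset of about 19–22 mm, and I'll keep probing.

Call:
play_rows(translation=[[0,0,-0.002],[0,0,-0.004],[0,0,-0.005],[0,0,-0.005]], yaw=[0,0,0,0])

```text
clock: 4.22
eef_pos: [491.7, 195.0, 29.3]
eef_rot: [3.142, 0.0, -0.191]
wrist_force: [-0.0, -0.2, 0.5]
finger_gap: 60.4
finger_force: 0.0
```

Call:
play_rows(translation=[[0,0,-0.001],[0,0,-0.002],[0,0,-0.002]], yaw=[0,0,0])

```text
clock: 4.6
eef_pos: [491.6, 195.0, 27.3]
eef_rot: [3.141, 0.0, -0.191]
wrist_force: [0.8, 0.1, -0.1]
finger_gap: 60.4
finger_force: 0.0
```

Call:
play_rows(translation=[[0,0,-0.001],[0,0,-0.001],[0,0,-0.001]], yaw=[0,0,0])

```text
clock: 4.97
eef_pos: [491.7, 195.0, 26.5]
eef_rot: [-3.142, 0.0, -0.191]
wrist_force: [0.7, 0.2, 0.1]
finger_gap: 60.2
finger_force: 0.0
```

Call:
play_rows(translation=[[0,0,-0.001],[0,0,-0.001]], yaw=[0,0])

```text
clock: 5.22
eef_pos: [491.6, 195.0, 25.4]
eef_rot: [3.142, 0.0, -0.191]
wrist_force: [0.1, 0.4, -0.5]
finger_gap: 60.5
finger_force: 0.0
```

Call:
play_rows(translation=[[0,0,-0.001],[0,0,-0.001]], yaw=[0,0])

```text
clock: 5.48
eef_pos: [491.6, 195.0, 24.3]
eef_rot: [3.142, 0.0, -0.191]
wrist_force: [0.5, -0.5, 0.4]
finger_gap: 60.1
finger_force: 0.0
```

Call:
play_rows(translation=[[0,0,-0.001],[0,0,-0.001]], yaw=[0,0])

```text
clock: 5.72
eef_pos: [491.7, 195.0, 23.4]
eef_rot: [3.142, 0.0, -0.191]
wrist_force: [0.5, -0.1, 0.7]
finger_gap: 60.0
finger_force: 0.0
```

Run:
```python
from h import *
c=eyes.camera("scene");im=c["pixels"][190:290,270:370]
cv2.imwrite("pics/s3.png",cv2.resize(im,None,fx=6,fy=6,interpolation=2)[...,::-1])
```

```text
(no output)
```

View pics/s3.png

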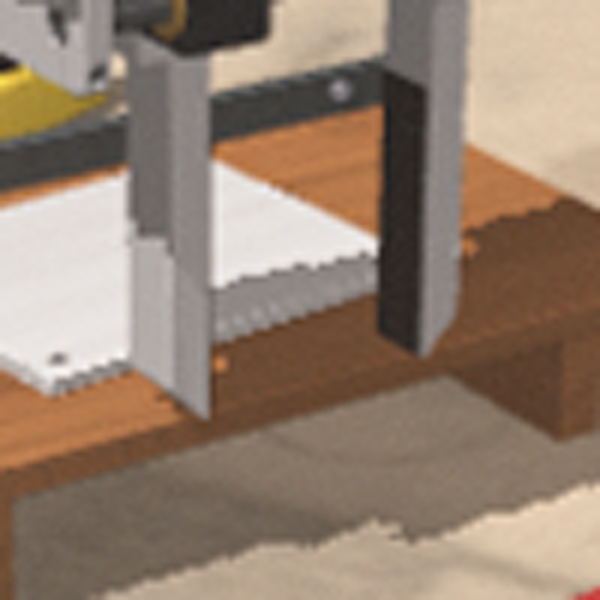

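The left fingertip is at crop (209,418), which works out at z ≈ 46, just above the deck and just short of the near edge. I'll go 1 mm lower, then push toward the fence along riser x.

Call:
play_rows(translation=[[0,0,-0.001],[0,0,-0.001]], yaw=[0,0])

```text
clock: 6.02
eef_pos: [491.7, 195.0, 22.4]
eef_rot: [3.142, 0.0, -0.191]
wrist_force: [-0.5, 0.3, -0.3]
finger_gap: 60.5
finger_force: 0.0
```

Call:
play_rows(translation=[[0.005,-0.001,0],[0.01,-0.002,0],[0.015,-0.003,0],[0.02,-0.004,0],[0.024,-0.0047,0],[0.027,-0.0053,0],[0.0295,-0.0057,0],[0.0295,-0.0057,0]], yaw=[0,0,0,0,0,0,0,0])

```text
clock: 7.02
eef_pos: [521.4, 189.2, 22.4]
eef_rot: [3.142, -0.0, -0.191]
wrist_force: [-0.6, -0.1, -1.0]
finger_gap: 60.0
finger_force: 0.0
```

```bash
cat >> h.py <<'E'
def rel(c,near):
    (x,y),(w,h),a=panel(c,near)
    d=np.array([x-559.9,y-174.2]);X=np.array([np.cos(-.191),np.sin(-.191)]);Y=np.array([-X[1],X[0]])
    return np.round([d@X,d@Y,w,h,a-90],1)
E
python3 - <<'E'
from h import *
c=eyes.camera("top");uv=(330,170)
print(rel(c,None))
im=c["pixels"][120:270,230:430]
cv2.imwrite("pics/t2.png",cv2.resize(im,None,fx=4,fy=4,interpolation=2)[...,::-1])
E
```

```text
[-153.8  486.7   77.6   47.8  -16.8]
```

View pics/t2.png

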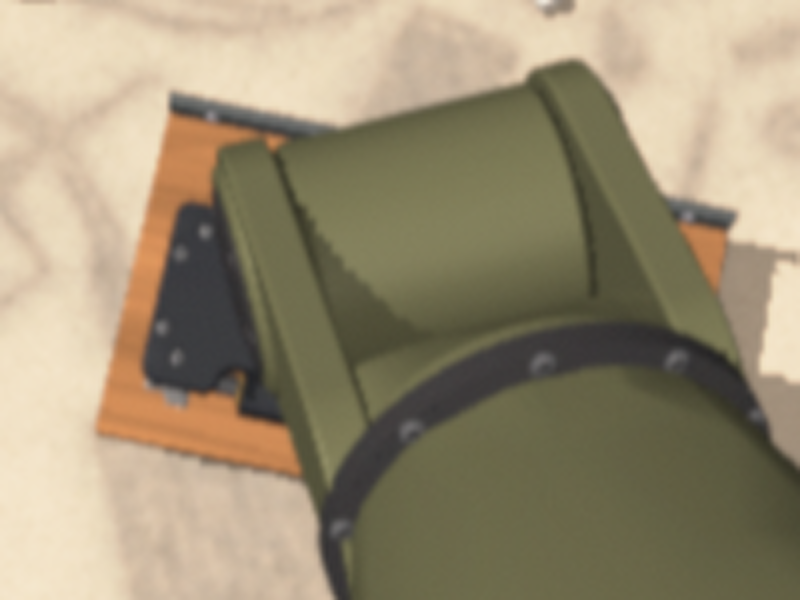

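The arm hides the panel from the top camera here. I'll keep going by feel to the fence, then back off and measure.

Call:
play_rows(translation=[[0.002,-0.0004,0],[0.004,-0.0008,0],[0.005,-0.001,0],[0.005,-0.001,0]], yaw=[0,0,0,0])

```text
clock: 7.58
eef_pos: [526.3, 188.3, 22.5]
eef_rot: [-3.142, -0.0, -0.191]
wrist_force: [-0.2, 0.7, 0.2]
finger_gap: 60.0
finger_force: 0.0
```

Call:
play_rows(translation=[[0.001,-0.0002,0],[0.002,-0.0004,0],[0.002,-0.0004,0]], yaw=[0,0,0])

```text
clock: 7.95
eef_pos: [528.3, 187.9, 22.4]
eef_rot: [-3.142, -0.0, -0.191]
wrist_force: [-0.2, 0.1, 0.8]
finger_gap: 60.2
finger_force: 0.0
```

Call:
play_rows(translation=[[0.001,-0.0002,0],[0.002,-0.0004,0],[0.002,-0.0004,0]], yaw=[0,0,0])

```text
clock: 8.32
eef_pos: [528.8, 187.8, 22.3]
eef_rot: [3.141, 0.003, -0.191]
wrist_force: [-10.6, 3.1, 6.5]
finger_gap: 59.8
finger_force: 5.4
```

Run:
```python
from h import *
print(telemetry.read_state()["wrist_force"])
c=eyes.camera("scene");im=c["pixels"][180:290,200:380]
cv2.imwrite("pics/s4.png",cv2.resize(im,None,fx=4.4,fy=4.4,interpolation=2)[...,::-1])
```

```text
[-10.61771852   3.07646053   6.4652207 ]
```

View pics/s4.png

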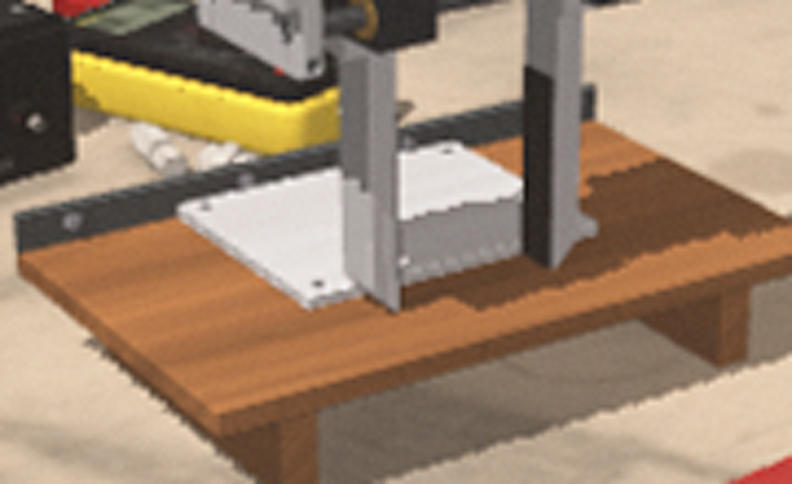

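The panel is flat against the fence, with its far edge along the fence foot and both fingertips on its near edge at crop (395,300) and (550,262). Contact force is about 11 N. I'll back off, lift, and turn round to its right-hand end.

Call:
play_rows(translation=[[-0.012,0.002,0],[-0.025,0.005,0],[-0.025,0.005,0.03],[-0.025,0.005,0.06],[-0.015,-0.015,0.06],[-0.005,-0.035,0.06],[0.005,-0.055,0.06],[0.015,-0.075,0.06],[0.025,-0.09,0.06],[0.036,-0.094,0.06],[0.036,-0.094,0.06],[0.036,-0.094,0.06]], yaw=[0,0,0,0.15,0.33,0.51,0.69,0.87,1.05,1.23,1.41,1.571])

```text
clock: 9.88
eef_pos: [565.7, 93.6, 82.4]
eef_rot: [3.141, 0.0, 1.385]
wrist_force: [0.6, -0.9, -0.0]
finger_gap: 60.0
finger_force: 0.0
```

Call:
play_rows(translation=[[0,0,0],[0,0,0]], yaw=[0,0], hand=0.43)

```text
clock: 10.12
eef_pos: [566.0, 93.6, 82.5]
eef_rot: [3.141, -0.0, 1.376]
wrist_force: [-0.3, 0.6, 0.1]
finger_gap: 43.5
finger_force: 0.0
```

Run:
```python
from h import *
c=eyes.camera("top");im=c["pixels"][120:270,230:430]
cv2.imwrite("pics/t3.png",cv2.resize(im,None,fx=4,fy=4,interpolation=2)[...,::-1])
```

```text
(no output)
```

View pics/t3.png

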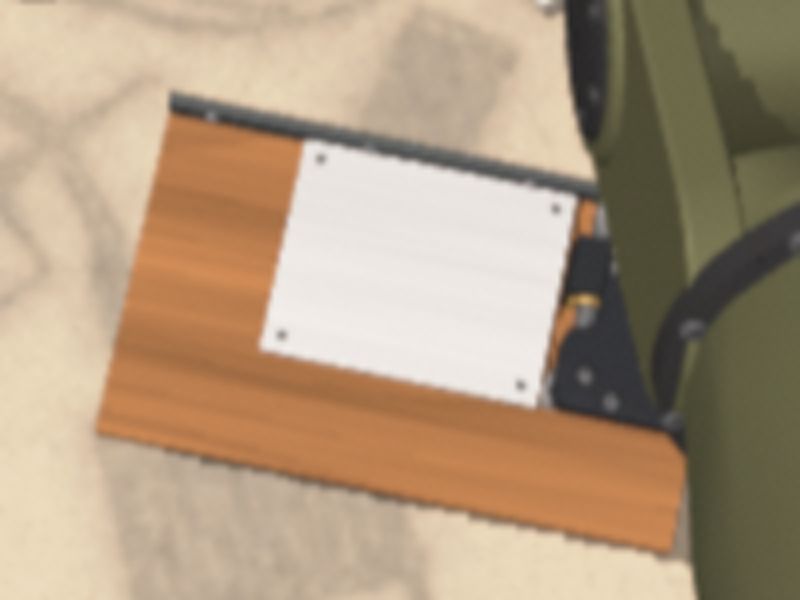

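The panel is fully visible and square against the fence, with corners at crop (303,140), (578,197), (537,407) and (260,350). The gripper is at its right end.

Run:
```python
from h import *
print(rel(eyes.camera("top"),(335,187)))
print(telemetry.read_state()["eef_pos"])
```

```text
[ 21.9   2.7 120.9  95.6 -10.9]
[566.09568917  93.57020142  82.48170239]
```

Call:
play_rows(translation=[[0,0,-0.02],[0,0,-0.04],[0,0,-0.052],[0,0,-0.057],[0,0,-0.06],[0,0,-0.06]], yaw=[0,0,0,0,0,0])

```text
clock: 10.98
eef_pos: [566.4, 93.5, 22.7]
eef_rot: [3.141, -0.0, 1.38]
wrist_force: [-1.0, 0.4, 0.2]
finger_gap: 40.5
finger_force: 0.0
```

Call:
play_rows(translation=[[0.0015,0.008,0],[0.003,0.0155,0],[0.0045,0.0235,0],[0.006,0.031,0],[0.0075,0.0385,0],[0.009,0.0465,0],[0.0105,0.054,0],[0.0115,0.06,0],[0.0125,0.065,0],[0.0133,0.0687,0],[0.0133,0.0687,0]], yaw=[0,0,0,0,0,0,0,0,0,0,0])

```text
clock: 12.35
eef_pos: [579.5, 162.5, 22.4]
eef_rot: [-3.142, -0.0, 1.38]
wrist_force: [0.5, 0.2, -0.1]
finger_gap: 40.5
finger_force: 0.0
```

Run:
```python
from h import *
c=eyes.camera("top");print(rel(c,(300,180)))
```

```text
[ 21.9  71.4 101.7  96.4 -10.9]
```

Call:
play_rows(translation=[[0.0012,0.006,0],[0.0025,0.013,0],[0.0038,0.02,0],[0.0052,0.027,0],[0.0062,0.032,0],[0.0071,0.037,0],[0.0077,0.04,0],[0.0081,0.042,0],[0.0081,0.042,0]], yaw=[0,0,0,0,0,0,0,0,0])

```text
clock: 13.52
eef_pos: [587.6, 204.3, 22.5]
eef_rot: [3.141, -0.0, 1.38]
wrist_force: [0.4, -0.2, -0.7]
finger_gap: 40.4
finger_force: 0.0
```

Call:
play_rows(translation=[[-0.002,-0.012,0],[-0.005,-0.03,0],[-0.008,-0.045,0.03],[-0.01,-0.05,0.06],[-0.01,-0.05,0.06]], yaw=[0,0,0,0,0])

```text
clock: 14.15
eef_pos: [578.6, 152.9, 84.7]
eef_rot: [3.138, -0.001, 1.378]
wrist_force: [-0.1, -0.4, -0.1]
finger_gap: 40.8
finger_force: 0.0
```

Run:
```python
from h import *
c=eyes.camera("top")
o=np.array([559.9,174.2]);X=np.array([np.cos(-.191),np.sin(-.191)]);Y=np.array([-X[1],X[0]])
uv=proj(c,np.r_[o+22*X+120*Y,50])[0];print(uv);print(rel(c,(float(uv[0]),float(uv[1]))))
im=c["pixels"][120:270,230:430]
cv2.imwrite("pics/t4.png",cv2.resize(im,None,fx=4,fy=4,interpolation=2)[...,::-1])
```

```text
[268.24440256 173.23812495]
[ 21.7 105.6 120.3  96.7 -10.6]
```

View pics/t4.png

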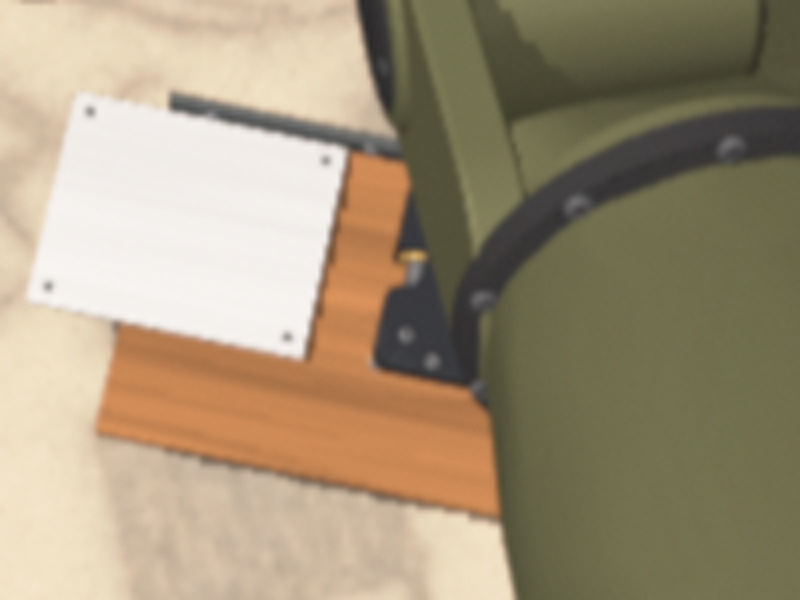

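The panel is at riser y = 105.6, so about 40 mm overhangs, and it lies at the fence (corners at crop (80,95), (348,148), (305,358), (30,300)). I'll give it one gentle squaring nudge from the near side.

Call:
play_rows(translation=[[-0.01,0.01,0],[-0.02,0.03,0],[-0.03,0.05,0],[-0.04,0.07,0],[-0.05,0.09,0],[-0.055,0.105,0],[-0.055,0.119,0],[-0.055,0.119,0],[-0.055,0.119,0],[-0.055,0.119,0],[-0.055,0.119,0]], yaw=[-0.17,-0.34,-0.51,-0.68,-0.85,-1.02,-1.19,-1.36,-1.5,-1.571,-1.571], hand=0.48)

```text
clock: 15.58
eef_pos: [522.1, 272.7, 81.2]
eef_rot: [3.141, 0.001, -0.191]
wrist_force: [0.1, 0.5, 0.1]
finger_gap: 45.2
finger_force: 0.0
```

Call:
play_rows(translation=[[0,0,-0.02],[0,0,-0.04],[0,0,-0.052],[0,0,-0.057],[0,0,-0.06],[0,0,-0.06]], yaw=[0,0,0,0,0,0])

```text
clock: 16.32
eef_pos: [522.8, 273.3, 22.7]
eef_rot: [-3.141, -0.0, -0.191]
wrist_force: [0.6, 0.1, -0.3]
finger_gap: 45.5
finger_force: 0.0
```

Call:
play_rows(translation=[[0.005,-0.001,0],[0.01,-0.0019,0],[0.014,-0.0027,0],[0.017,-0.0033,0],[0.019,-0.0037,0],[0.02,-0.0039,0],[0.02,-0.0039,0]], yaw=[0,0,0,0,0,0,0])

```text
clock: 17.2
eef_pos: [542.6, 269.3, 22.4]
eef_rot: [3.142, 0.0, -0.191]
wrist_force: [0.6, -0.4, -0.3]
finger_gap: 45.2
finger_force: 0.0
```

Call:
play_rows(translation=[[0.001,-0.0002,0],[0.002,-0.0004,0],[0.002,-0.0004,0]], yaw=[0,0,0])

```text
clock: 17.58
eef_pos: [544.4, 269.0, 22.5]
eef_rot: [3.142, 0.0, -0.191]
wrist_force: [-2.8, -0.2, 1.7]
finger_gap: 45.0
finger_force: 1.3
```

Call:
play_rows(translation=[[0.0005,-0.0001,0],[0.001,-0.0002,0],[0.001,-0.0002,0]], yaw=[0,0,0])

```text
clock: 17.95
eef_pos: [544.6, 268.9, 22.3]
eef_rot: [3.141, 0.002, -0.191]
wrist_force: [-8.8, 1.8, 4.6]
finger_gap: 45.0
finger_force: 4.4
```

Call:
play_rows(translation=[[-0.004,0.0008,0],[-0.012,0.0023,0],[-0.025,0.005,0],[-0.04,0.008,0.03],[-0.06,0,0.08],[-0.09,-0.03,0.13],[-0.13,-0.06,0.15],[-0.16,-0.1,0.17],[-0.18,-0.15,0.18],[-0.2,-0.2,0.18],[-0.2,-0.22,0.18],[-0.2,-0.22,0.18]], yaw=[0,0,0,0,0,0,0,0,0,0,0,0])

```text
clock: 19.45
eef_pos: [345.2, 48.2, 202.5]
eef_rot: [-3.141, -0.001, -0.193]
wrist_force: [0.0, 0.1, 0.0]
finger_gap: 44.8
finger_force: 0.0
```

Run:
```python
from h import *
c=eyes.camera("top");print(rel(c,(268,173)))
for u in[(273,304),(308,302),(360,303)]:print(u,c["pixels"][u[1],u[0]])
cv2.imwrite("pics/t5.png",c["pixels"][...,::-1])
```

```text
[ 21.7 105.3 119.6  96.  -10.6]
(273, 304) [200 158 113]
(308, 302) [214 109 104]
(360, 303) [136 118 101]
```

View pics/t5.png

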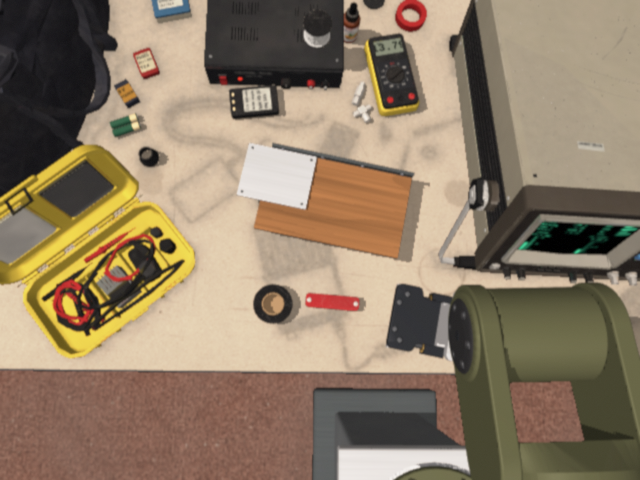

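The panel now lies square on the fence with a third overhanging the left end (left corners near (249,145) and (238,194)). The tape and keys haven't moved, and the arm is clear.

```bash
python3 -c "
from cell import manip; print(manip.sign_off())"
```

```text
the job is handed in; nothing more can be done
None
```

The job is handed in: the panel lies flat and square against the fence with about 40 mm (a third of its length) past the riser's left end, the tape roll and hex keys were not touched, and it took about 20 s of the 48 s limit.

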